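Lock the levelling jack with its jam nut

TASK

The levelling jack's height is set; now lock it. First push the sliding keeper fully home so that its two prongs hold the end of the screw's cross-bar, then swing the jam nut's lever clockwise (seen from above) until the nut is tight and the lever goes no further. The screw itself must not be turned off its setting, and the other things on the table stay where they are.

Things in the scene. Friction and masses are not known exactly. Their poses are not given: they have to be found in the camera images.
- jack: Levelling jack, fixed to the table: aluminium plate 150 x 190 mm, 16 mm thick, with a round boss from which a vertical adjusting screw rises. Origin: on the screw's axis, at the table top; the plate spans x -75..75, y -75..115 mm; the keeper is on the +y side. The top (round pad on the screw) is at z = 93 mm. Place and yaw (within 25 degrees) vary.
- adjust_screw (a joint): Angle (rad) of the steel adjusting screw; 0 = as set (its start), positive = counter-clockwise from above. Its cross-bar, 110 mm long, 10 mm thick, at z = 75 mm, lies along the jack's y. It turns easily (0.06 N m): unless the keeper holds the bar, the nut drags it round. Keep within 0.15 rad; the keeper leaves it about 0.03 rad of play.
- bar_end (a point): Centre of the end face of the cross-bar on the keeper's side, 55 mm from the screw's axis, z = 75 mm.
- keeper (a joint): Position (m) of the keeper, an aluminium yoke sliding along the jack's y: 0 = fully home (at its stop), 0.045 = fully drawn back (+y). Starts 0.032 to 0.045. Pushed home towards the screw (jack -y) with about 2 N; stays where left. Its two prongs (slot 13 mm wide) then straddle the last 23 mm of the cross-bar.
- keeper_face (a point): Middle of the keeper's flat outer face (the one to push, facing the jack's +y): face 56 mm wide in x, from z = 32 to 88 mm; this point at z = 60 mm, and at jack x = 0, y = 76 mm + keeper position.
- jam_nut (a joint): Angle (rad) of the jam nut relative to the screw: 0 = tight, at a dead stop; positive = slack, counter-clockwise from above. Starts 0.7 to 1.25. Takes about 0.25 N m (2 to 3 N at the knob), stays where left. Steel hexagon nut, z = 41 to 54 mm, with a radial lever, a 10 mm round bar at z = 47 mm. The lever points at 200 degrees + this angle + the screw's, counter-clockwise from the jack's +x.
- lever_knob (a point): On the axis of the upright dark knob at the end of the jam nut's lever, 105 mm from the screw's axis, at z = 80 mm. The knob is round, 13 to 18 mm thick, and stands from z = 41 to 88 mm; it can be pushed from the side. A short dark line at the plate's edge marks where the lever stands when the nut is tight.
- mug: Bystander: white mug with spots, 78 mm across without its handle, 93 mm high, standing behind the jack. Origin: centre of its underside. Not to be moved.
- key_rack: Bystander: set of hex keys in a plastic holder, 127 x 52 x 20 mm, lying behind and left of the jack. Origin: centre of its underside. Not to be moved.
- pliers: Bystander: crimping pliers, 46 x 142 x 13 mm, lying to the right of the jack. Origin: centre of its underside. Not to be moved.

How it is judged:
On the way, in this order (a step that is already met when the one before it is completed fails the run):
1. the keeper is pushed home and holds the cross-bar while the nut is still slack (value of joint keeper below 0.005 m and value of joint jam_nut above 0.4 rad and value of joint adjust_screw between -0.15 and 0.15 rad), for 0.2 s.
2. the jam nut is tight (value of joint jam_nut below 0.06 rad and value of joint keeper below 0.008 m), for 0.2 s.
At the end, for the whole second after the job is handed in: The jam nut is tight (within 0.06 rad of its end stop) and at rest, the keeper is home (within 8 mm; within 5 mm when it is first pushed in) and the screw is within 0.15 rad of its setting (all of step 2 and value of joint adjust_screw between -0.15 and 0.15 rad and value of joint jam_nut above -0.1 rad and velocity of joint jam_nut between -0.05 and 0.05 rad/s); the robot touches nothing.
It fails at once if the adjusting screw is turned more than 0.15 rad off its setting (value of joint adjust_screw above 0.15 rad or value of joint adjust_screw below -0.15 rad).
It fails at once if the mug is moved more than 30 mm (distance of mug from where it was at the start of the episode above 0.03 m).
It fails at once if the hex key rack is moved more than 30 mm (distance of key_rack from where it was at the start of the episode above 0.03 m).
It fails at once if the pliers is moved more than 30 mm (distance of pliers from where it was at the start of the episode above 0.03 m).
It also fails if it takes over 45 s, if anything falls off the work surface, if the arm or the gripper's body presses on something with over 40 N, if the wrist force passes 120 N, or if a joint passes its speed limit or range.

ROBOT

A 6-joint arm with a two-finger parallel gripper is mounted at the origin on a cart in front of the work surface, level with it; the furniture and walls round the work are solid. World frame = base frame: x ahead of the robot, y to its left, z up, the work surface at z = 0. Lengths are in m, angles in rad, forces in N, time in s.
With the tool pointing down it reaches from about 0.35 to 0.775 m from the base axis. Payload 5.5 kg.
Tool frame: the origin (TCP) lies at the very end of the fingers, on their centre line; the grasp point (between the pads) lies 19 mm behind it; z points along the fingers, y is the line along which they close (so a half turn about z gives the same grasp; the last joint's range is limited). The gripper opens to 85 mm and grips with 20 to 120 N. Pads are 22 mm wide; open, the fingers measure 114 mm over their backs; the gripper's body (76 mm by 85 mm) begins 54 mm behind the grasp point. The pads swing forward as they close: fully open they stand 13 mm farther back than shut.
Start: joints at [0.963, 0.313, 0.046, 1.304, 0, 1.431], TCP at [0.259, 0.513, 0.231] pointing down, gripper open.
Joint ranges: [-2.76, 2.76], [-0.86, 1.69], [-1.03, 1.26], [-2.2, 2.34], [-1.47, 1.5], [-3.14, 3.14]. Speed limits (rad/s): [2.57, 2.57, 3.14, 3.14, 3.14, 3.14].

INTERFACE

Orientations are given as a 3x3 rotation matrix whose columns are the frame's x, y, z axes.
In Python, from station import r, optics, ticket, models gives the robot as it stands. The module is installed in compiled form; this text tells all that it offers.
- The arm moves only by the tool arm_command, never from a script. Its argument "commands" is a list of rows, each a list of 7 numbers: the shift along the tool's x, y, z in cm, then the turn, a rotation vector about the tool's x, y, z in degrees, then the closure, from 0 (fully open) to 1 (shut). In form: [[tx, ty, tz, ax, ay, az, grip], ...]. A call has 1 to 12 rows; each row shifts and turns the commanded pose from where the row before left it, along the tool's axes as they then stand; what a row does not reach is not made up. A row lasts 1/10 s, in which the tool goes at most 50 mm and 8.59 degrees, less where a joint would pass 70% of its speed; a pose out of reach is approached as far as the arm can. A call is refused whole if a number of a shift passes 5 or a number of a turn 8.59, either way. A call with a gripper value outside its range is refused whole. The fingers move at their own pace and stop on an object; "newtons" is the grip in N (left out, the last holds). Time passes only in rows, so rows that do not move let the fingers close. It gives the time, the measured TCP pose, the force, the opening and the grip force at its end, in the units of the state.
- r.get_obs(): the state, without advancing time (a new reading comes with each control period).
- optics.capture(name): name is "scene" or "top" or "wrist"; returns a dict with "frame" (480x640x3 uint8, red, green, blue), "range_z" (480x640 float32, m along the optical axis (not along the pixel's ray), 0 where there is no reading), "intrinsics" (3x3 intrinsics, pixels), "rvec" (rotation vector, rad) and "tvec" (3), from world to camera coordinates, as OpenCV has them; the wrist camera has in their place "mount" (4x4, takes a point from camera to tool coordinates, whose origin is the TCP and whose axes are the flange's). Camera axes: x right, y down, z forward; pixel columns grow to the right and rows downward; lengths in m; the calibration is good to about 2 mm. A picture is of the moment at which its call begins: read the wrist's pose just before it.
- ticket.finish_job(): hands the job in; it is judged then, once.
Trained networks look in a picture, given as the dict that the camera call returned (one of the last four; its "shot" number tells which), for a name from the list of things; names that differ only in an ending like _2 or _b are one class to them, and where a whole thing is asked for, a point or a joint stands for the part that bears it (a point fixed in the world has none). Each returns a list of dicts, best first, with "p" (0 to 1); they miss things now and then, are a little off and sometimes report something else, mostly with a low value. They report only what shows in the picture. A call takes as long as a camera call.
- models.trace(picture, target): "pixels" (480x640 bool, what is visible of it).
- models.spot_point(picture, target): "location" ([x, y, z] in m, in world coordinates, good to about 4 mm: a listed point, or the origin of a listed thing).
The state is a dict: "t": time; "q": joint angles; "joint_vel": joint speeds; "joint_efforts": joint torques, N m; "tcp_pos": TCP position; "orientation": TCP orientation; "ft_force": force on the tool from outside, world axes, zero at the start; "moment": the same for the moment, N m; "finger_gap": opening from 0.0 (shut) to 1.0 (fully open); "gripper_force": force on a finger pad.
Only numpy, scipy, OpenCV 4.12 (cv2) and the standard library are available. Lean on these libraries where they do the work, as an engineer would, in place of code of your own. Each camera call takes 0.05 s, during which the arm holds its last target. There are 200 camera calls.

## Working session

There is one attempt and no reset: what is moved stays moved. The work goes in short steps, Python scripts to look and compute and a tool call to move; the robot and the scene stay as the last step left them, time stands still between calls to the robot, and variables do not carry over. Pictures are saved under pics/ and viewed, at most 10 in all, crops included, and the job is handed in when it is done.

Besides the shell and the picture viewer there is one more tool, called after ">>>" as name(argument=value, ...) on one line, values as JSON. arm_command: Moves the arm, as the interface text tells. Its arguments: {"type":"object","properties":{"commands":{"type":"array","items":{"type":"array","items":{"type":"number"}}},"newtons":{"type":"number"}},"required":["commands"]}

```bash
mkdir -p pics; python3 - <<'E'
from station import r,optics,ticket,models
import cv2,numpy as np
o=r.get_obs();print(o['t'],o['tcp_pos'],np.round(o['orientation'],3).tolist(),o['finger_gap'])
ims=[]
for n in ['scene','top']:
    p=optics.capture(n);ims.append(p['frame'])
    for t in ['jack','bar_end','keeper_face','lever_knob','mug','key_rack','pliers']:
        print(n,t,[(np.round(d['location'],4).tolist(),round(d['p'],2)) for d in models.spot_point(p,t)[:2]])
    cv2.imwrite(f'pics/{n}.png',p['frame'][:,:,::-1])
print(r.get_obs()['t'])
E
```

```text
0.0 [0.25898799 0.51281053 0.23039519] [[-0.893, 0.451, -0.001], [0.451, 0.893, -0.001], [0.0, -0.002, -1.0]] 0.999448015658438
scene jack [([0.5835, -0.0933, -0.0042], 0.61), ([0.6184, 0.0121, 0.059], 0.44)]
scene bar_end [([0.5972, -0.0441, 0.074], 0.71)]
scene keeper_face [([0.6192, 0.0123, 0.0574], 0.63)]
scene lever_knob [([0.504, -0.1609, 0.0761], 0.92)]
scene mug [([0.7883, 0.0109, 0.001], 0.96)]
scene key_rack [([0.719, 0.1785, -0.0028], 0.73)]
scene pliers [([0.5277, -0.3686, 0.0019], 0.65)]
top jack [([0.5808, -0.0952, -0.0039], 0.64), ([0.5282, -0.3699, -0.0008], 0.42)]
top bar_end [([0.5972, -0.045, 0.0737], 0.72)]
top keeper_face [([0.62, 0.0119, 0.0592], 0.88)]
top lever_knob [([0.5049, -0.1621, 0.0807], 0.73)]
top mug [([0.7848, 0.0067, -0.0011], 0.65)]
top key_rack [([0.7189, 0.1755, -0.0028], 0.93)]
top pliers [([0.528, -0.3742, -0.0018], 0.71)]
0.8
```

View pictures.

View pics/top.png

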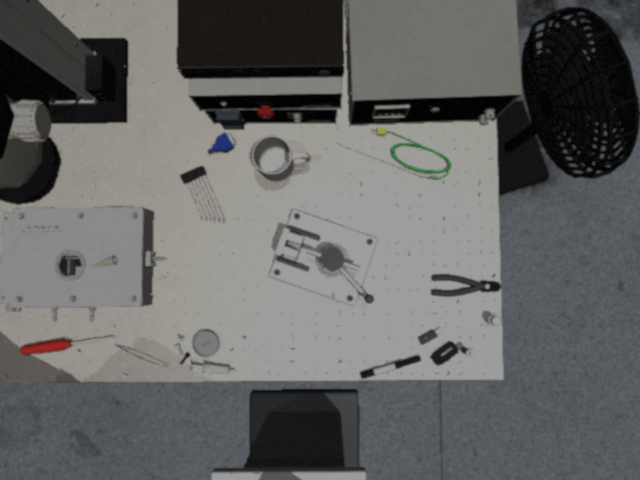

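View pics/scene.png

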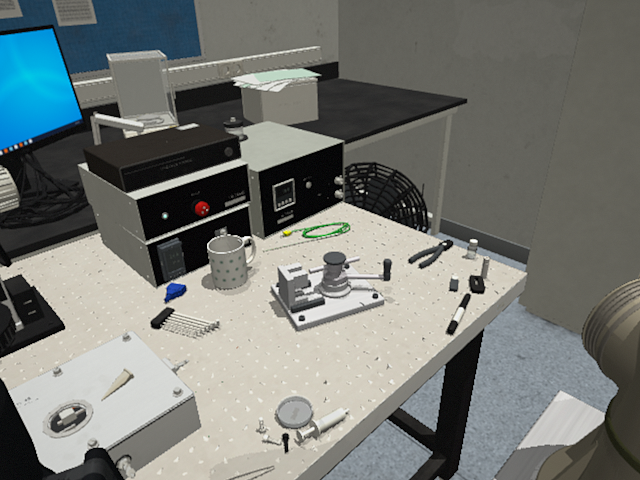

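>>> arm_command(commands=[[-4.5,-1.9,0,0,0,0,1],[-4.5,-1.9,0,0,0,0,1],[-4.5,-1.9,0,0,0,0,1],[-4.5,-1.9,0,0,0,0,1],[-4.5,-1.9,0,0,0,0,1],[-4.5,-1.9,0,0,0,0,1],[-4.5,-1.9,0,0,0,0,1],[-4.5,-1.9,0,0,0,0,1],[-4.5,-1.9,0,0,0,0,1],[-4.5,-1.9,0,0,0,0,1],[-4.5,-1.9,0,0,0,0,1],[-4.5,-1.9,0,0,0,-7,1]], newtons=60)

```text
t: 2.0
tcp_pos: [0.6396, 0.0645, 0.2314]
orientation: [[-0.942, 0.337, 0.0], [0.337, 0.942, 0.0], [-0.0, 0.0, -1.0]]
ft_force: [0.8, 0.7, -0.3]
finger_gap: 0.001
gripper_force: 0.0
```

```bash
python3 - <<'E'
from station import r,optics,models
import cv2,numpy as np
o=r.get_obs();T=o['tcp_pos'];R=np.array(o['orientation']);print(o['t'],T,R.round(3).tolist(),o['q'],o['finger_gap'],o['ft_force'])
p=optics.capture('wrist');cv2.imwrite('pics/w1.png',p['frame'][:,:,::-1])
for t in ['jack','bar_end','keeper_face','lever_knob']:
    print(t,[(np.round(d['location'],4).tolist(),round(d['p'],2)) for d in models.spot_point(p,t)[:2]])
O=np.array([.582,-.094]);a=np.radians(70.2);y=np.array([np.cos(a),np.sin(a)])
print('delta to push start, tool', R.T@(np.append(O+.150*y,.05)-T))
E
```

```text
2.0 [0.63958757 0.06447896 0.23143338] [[-0.942, 0.337, 0.0], [0.337, 0.942, 0.0], [-0.0, 0.0, -1.0]] [-2.44072516e-02  4.49530039e-01  2.46641563e-01  1.36743276e+00
  2.29131529e-04  3.19016438e-01] 0.000728717531448398 [ 0.77876691  0.65440514 -0.32757558]
jack [([0.5825, -0.0963, -0.0006], 0.8)]
bar_end [([0.6006, -0.0412, 0.075], 0.79)]
keeper_face [([0.6189, 0.0099, 0.0577], 0.87)]
lever_knob [([0.5083, -0.1621, 0.0796], 0.75)]
delta to push start, tool [ 0.00060906 -0.01868229  0.18142633]
```

>>> arm_command(commands=[[0,0,4.5,0,0,0,1],[0,0,4.5,0,0,0,1],[0,0,4.5,0,0,0,1],[0,0,4.5,0,0,0,1],[0,-2,0,0,0,0,1],[0,-1,0,0,0,0,1],[0,-0.8,0,0,0,0,1],[0,-0.8,0,0,0,0,1],[0,-0.8,0,0,0,0,1],[0,-0.8,0,0,0,0,1],[0,-0.4,0,0,0,0,1],[0,0,0,0,0,0,1]])

```text
t: 3.45
tcp_pos: [0.6162, 0.0033, 0.0516]
orientation: [[-0.941, 0.34, 0.001], [0.34, 0.941, -0.001], [-0.001, -0.0, -1.0]]
ft_force: [-0.3, -0.1, -0.8]
finger_gap: -0.0
gripper_force: 0.0
```

```bash
cat > k.py <<'E'
from station import r,optics,models
import numpy as np
o=r.get_obs();T=o['tcp_pos'];print(o['t'],T,o['ft_force'])
O=np.array([.582,-.095]);a=np.radians(70.3);y=np.array([np.cos(a),np.sin(a)]);x=np.array([y[1],-y[0]])
print('tcp jack xy',(T[:2]-O)@x,(T[:2]-O)@y)
for c in ['top','scene']:
    p=optics.capture(c)
    for t in ['bar_end','keeper_face','lever_knob']:
        print(c,t,[(np.round(d['location'],4).tolist(),np.round([(d['location'][:2]-O)@x,(d['location'][:2]-O)@y],4),round(d['p'],2)) for d in models.spot_point(p,t)[:2]])
E
python3 k.py
```

```text
3.45 [0.6161938  0.00329403 0.05163247] [-0.3100218  -0.05348338 -0.82554942]
tcp jack xy -0.0009419994585597277 0.1040675009334705
top bar_end [([0.6006, -0.0454, 0.0752], array([0.0008, 0.053 ]), 0.97)]
top keeper_face [([0.6128, -0.0079, 0.0583], array([-0.0004,  0.0924]), 0.51)]
top lever_knob [([0.5033, -0.1619, 0.0797], array([-0.0515, -0.0895]), 0.75)]
scene bar_end [([0.6004, -0.0395, 0.0736], array([-0.0014,  0.0585]), 0.84)]
scene keeper_face [([0.6112, -0.0098, 0.0557], array([-0.0012,  0.0901]), 0.89)]
scene lever_knob [([0.5044, -0.1603, 0.0792], array([-0.051 , -0.0876]), 0.84)]
```

>>> arm_command(commands=[[0,-0.5,0,0,0,0,1],[0,-0.5,0,0,0,0,1],[0,-0.2,0,0,0,0,1],[0,-0.1,0,0,0,0,1],[0,-0.1,0,0,0,0,1],[0,0,0,0,0,0,1]])

```text
t: 4.45
tcp_pos: [0.6114, -0.0085, 0.0512]
orientation: [[-0.941, 0.339, 0.0], [0.339, 0.941, 0.001], [0.0, 0.001, -1.0]]
ft_force: [1.7, 4.2, -1.4]
finger_gap: -0.004
gripper_force: 2.1
```

>>> arm_command(commands=[[0,-0.1,0,0,0,0,1],[0,-0.1,0,0,0,0,1],[0,-0.1,0,0,0,0,1],[0,0,0,0,0,0,1]])

```text
t: 4.85
tcp_pos: [0.6114, -0.0086, 0.0513]
orientation: [[-0.942, 0.336, 0.002], [0.336, 0.942, 0.006], [-0.0, 0.006, -1.0]]
ft_force: [5.0, 13.6, -3.3]
finger_gap: 0.002
gripper_force: 6.8
```

>>> arm_command(commands=[[0,1.5,0,0,0,0,1],[0,2,0,0,0,0,1],[0,0,-4,0,0,0,1],[0,0,-4,0,0,0,1],[0,0,-4,0,0,0,1],[0,0,0,0,0,-7.5,1],[0,0,0,0,0,-7.5,1],[0,0,0,0,0,-7.5,1],[0,0,0,0,0,-7.5,1],[0,0,0,0,0,-7.5,1],[0,0,0,0,0,-7.5,1],[0,0,0,0,0,0,1]])

```text
t: 6.05
tcp_pos: [0.6222, 0.0208, 0.1715]
orientation: [[-0.905, -0.426, 0.0], [-0.426, 0.905, -0.001], [0.001, -0.001, -1.0]]
ft_force: [0.9, 0.1, 1.2]
finger_gap: -0.001
gripper_force: 0.0
```

```bash
python3 k.py; python3 - <<'E'
from station import r,optics
import numpy as np,cv2
o=r.get_obs();R=np.array(o['orientation']);print(R.round(3).tolist())
print(R.T@(np.array([.5235,-.2025,.171])-o['tcp_pos']))
f=np.hstack([optics.capture('top')['frame'][190:320,250:400],optics.capture('scene')['frame'][230:360,260:410]])
cv2.imwrite('pics/k.png',cv2.resize(f,None,fx=2.6,fy=2.6)[:,:,::-1])
E
```

```text
6.05 [0.62224693 0.02075963 0.17152562] [0.87619351 0.08927782 1.24568549]
tcp jack xy -0.0011307215082167075 0.12255133238597851
top bar_end [([0.6013, -0.0435, 0.0744], array([0.0008, 0.055 ]), 0.7)]
top keeper_face [([0.6095, -0.0212, 0.0598], array([0.001 , 0.0788]), 0.59)]
top lever_knob [([0.5052, -0.1636, 0.081], array([-0.0492, -0.0905]), 0.66)]
scene bar_end []
scene keeper_face [([0.6061, -0.0228, 0.0609], array([-0.0016,  0.0761]), 0.58)]
scene lever_knob [([0.5033, -0.1614, 0.078], array([-0.0517, -0.089 ]), 0.75)]
[[-0.905, -0.425, -0.0], [-0.425, 0.905, -0.0], [0.0, -0.0, -1.0]]
[ 0.18434657 -0.16039957  0.00034112]
```

View pics/k.png

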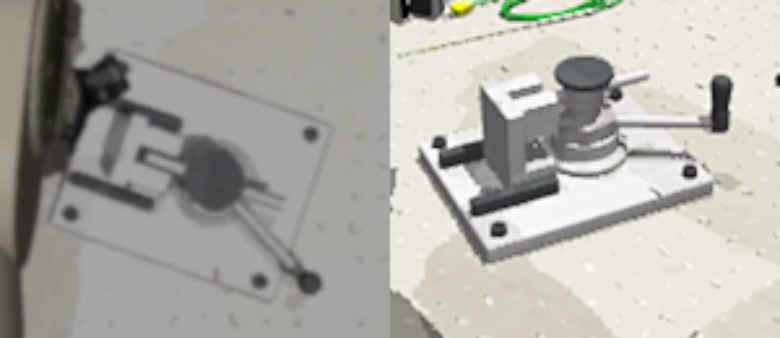

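The picture shows the keeper's prongs around the bar end (left crop, about 150,157), the knob at about (310,282) still slack, and the tight mark at about (215,272). Next I go behind the knob.

>>> arm_command(commands=[[3.1,-2.7,0,0,0,0,1],[3.1,-2.7,0,0,0,0,1],[3.1,-2.7,0,0,0,0,1],[3.1,-2.7,0,0,0,0,1],[3.1,-2.7,0,0,0,0,1],[2.9,-2.7,0,0,0,0,1],[0,0,0,0,0,0,1],[0,0,4,0,0,0,1],[0,0,4,0,0,0,1],[0,0,3.4,0,0,0,1],[0,0,0,0,0,0,1]])

```text
t: 7.65
tcp_pos: [0.5212, -0.2013, 0.0527]
orientation: [[-0.905, -0.426, -0.008], [-0.426, 0.905, 0.005], [0.005, 0.008, -1.0]]
ft_force: [-0.6, 0.3, -0.7]
finger_gap: -0.0
gripper_force: 0.0
```

```bash
python3 - <<'E'
from station import r
import numpy as np
o=r.get_obs();R=np.array(o['orientation']);T=o['tcp_pos'];print(T,o['ft_force'])
O=np.array([.582,-.095]);n=R[:2,1]
prev=T
for th in np.radians([221,215,210,205,200,195,190,185,181]):
    P=np.append(O+.105*np.array([np.cos(th),np.sin(th)])-n*.0225,T[2])
    print(np.degrees(th).round(),P.round(4),(100*R.T@(P-prev)).round(2));prev=P
E
```

```text
[ 0.52120259 -0.20134159  0.05273063] [-0.57058296  0.26423664 -0.73233329]
221.0 [ 0.5123 -0.1842  0.0527] [0.07 1.92 0.02]
215.0 [ 0.5056 -0.1756  0.0527] [0.24 1.07 0.01]
210.0 [ 0.5006 -0.1679  0.0527] [0.12 0.91 0.01]
205.0 [ 0.4964 -0.1597  0.0527] [0.04 0.92 0.01]
200.0 [ 0.4929 -0.1513  0.0527] [-0.04  0.91  0.01]
195.0 [ 0.4902 -0.1425  0.0527] [-0.12  0.91  0.01]
190.0 [ 0.4882 -0.1336  0.0527] [-0.2   0.89  0.01]
185.0 [ 0.487  -0.1245  0.0527] [-0.28  0.87  0.01]
181.0 [ 0.4866 -0.1172  0.0527] [-0.28  0.68  0.  ]
```

>>> arm_command(commands=[[0,1,-0.5,0,0,0,1],[0.1,0.9,0,0,0,0,1],[0.2,0.9,0,0,0,0,1],[0.1,0.7,0,0,0,0,1],[0.1,0.7,0,0,0,0,1],[0,0.7,0,0,0,0,1],[0,0.7,0,0,0,0,1],[-0.1,0.7,0,0,0,0,1],[-0.1,0.7,0,0,0,0,1],[0,0,0,0,0,0,1]])

```text
t: 8.65
tcp_pos: [0.4915, -0.1404, 0.062]
orientation: [[-0.904, -0.427, -0.001], [-0.427, 0.904, 0.001], [0.0, 0.002, -1.0]]
ft_force: [-0.2, -0.6, -0.6]
finger_gap: 0.001
gripper_force: 0.2
```

```bash
python3 k.py
```

```text
8.65 [ 0.49153418 -0.14036213  0.06195272] [-0.19842614 -0.59525985 -0.62710222]
tcp jack xy -0.06987954302848987 -0.0732027113311417
top bar_end [([0.6027, -0.0444, 0.0754], array([0.0024, 0.0546]), 0.78)]
top keeper_face [([0.6089, -0.0225, 0.0599], array([0.0009, 0.0773]), 0.58)]
top lever_knob []
scene bar_end []
scene keeper_face [([0.5232, -0.3716, -0.0006], array([ 0.0379, -0.2802]), 0.74), ([0.6046, -0.0215, 0.0599], array([-0.0035,  0.0768]), 0.71)]
scene lever_knob [([0.4793, -0.119, 0.0793], array([-0.0886, -0.0572]), 0.64)]
```

>>> arm_command(commands=[[-0.1,0.6,0,0,0,0,1],[-0.2,0.6,0,0,0,0,1],[-0.2,0.5,0,0,0,0,1],[-0.1,0.3,0,0,0,0,1],[-0.1,0.2,0,0,0,0,1],[0,0.1,0,0,0,0,1],[0,0,0,0,0,0,1]])

```text
t: 9.75
tcp_pos: [0.489, -0.1178, 0.0624]
orientation: [[-0.905, -0.426, 0.001], [-0.426, 0.905, 0.0], [-0.001, 0.0, -1.0]]
ft_force: [-0.5, -2.4, -0.5]
finger_gap: 0.001
gripper_force: 0.6
```

>>> arm_command(commands=[[-0.1,0.2,0,0,0,0,1],[-0.1,0.2,0,0,0,0,1],[0,0.1,0,0,0,0,1],[0,0.1,0,0,0,0,1],[0,0,0,0,0,0,1]])

```text
t: 10.25
tcp_pos: [0.4885, -0.1116, 0.0624]
orientation: [[-0.905, -0.426, 0.001], [-0.426, 0.905, 0.0], [-0.001, -0.0, -1.0]]
ft_force: [1.6, -1.5, -1.3]
finger_gap: -0.0
gripper_force: 1.2
```

>>> arm_command(commands=[[0,0.1,0,0,0,0,1],[-0.1,0.1,0,0,0,0,1],[0,0.1,0,0,0,0,1],[0,0.1,0,0,0,0,1],[0,0,0,0,0,0,1]])

```text
t: 10.75
tcp_pos: [0.4882, -0.109, 0.0625]
orientation: [[-0.905, -0.425, 0.002], [-0.425, 0.905, -0.003], [-0.0, -0.003, -1.0]]
ft_force: [3.3, -7.0, -3.5]
finger_gap: -0.002
gripper_force: 3.8
```

```bash
python3 k.py
```

```text
10.75 [ 0.4882041  -0.10904961  0.06250553] [ 3.33874206 -6.98091304 -3.46972634]
tcp jack xy -0.0835700171510803 -0.0448454410837415
top bar_end [([0.6045, -0.0476, 0.0766], array([0.0052, 0.0522]), 0.61)]
top keeper_face [([0.6082, -0.0232, 0.0603], array([0.0005, 0.0764]), 0.68)]
top lever_knob []
scene bar_end []
scene keeper_face [([0.6053, -0.0162, 0.0623], array([-0.0046,  0.082 ]), 0.63)]
scene lever_knob [([0.477, -0.0894, 0.0785], array([-0.1007, -0.0301]), 0.84)]
```

>>> arm_command(commands=[[0,0.1,0,0,0,0,1],[0,0.1,0,0,0,0,1],[0,0.1,0,0,0,0,1],[0,0,0,0,0,0,1],[0,0,0,0,0,0,1]])

```text
t: 11.65
tcp_pos: [0.4881, -0.108, 0.0626]
orientation: [[-0.906, -0.424, 0.003], [-0.424, 0.906, -0.006], [-0.001, -0.007, -1.0]]
ft_force: [5.4, -12.1, -6.9]
finger_gap: -0.001
gripper_force: 6.5
```

Dead stop reached. Next I back off and check.

>>> arm_command(commands=[[0,-1,0,0,0,0,1],[0,-3,0,0,0,0,1],[0,-3,0,0,0,0,1],[0,0,-4,0,0,0,1],[0,0,-4,0,0,0,1],[0,-4,-4,0,0,0,1],[0,-4,0,0,0,0,1],[0,0,0,0,0,0,1],[0,0,0,0,0,0,1]])

```text
t: 12.55
tcp_pos: [0.547, -0.2362, 0.1767]
orientation: [[-0.905, -0.425, -0.002], [-0.425, 0.905, 0.003], [0.001, 0.003, -1.0]]
ft_force: [-0.4, 0.6, -0.8]
finger_gap: 0.003
gripper_force: 0.0
```

```bash
python3 k.py; python3 - <<'E'
from station import r,optics
import numpy as np,cv2
f=np.hstack([optics.capture('top')['frame'][190:320,250:400],optics.capture('scene')['frame'][230:360,260:410]])
cv2.imwrite('pics/k2.png',cv2.resize(f,None,fx=2.6,fy=2.6)[:,:,::-1])
E
```

```text
12.55 [ 0.54696015 -0.23615713  0.1766669 ] [-0.41280894  0.58531461 -0.78686452]
tcp jack xy 0.014594409503920689 -0.1447070529059992
top bar_end [([0.6007, -0.045, 0.0731], array([0.0008, 0.0534]), 0.66)]
top keeper_face []
top lever_knob [([0.4755, -0.0868, 0.0801], array([-0.103 , -0.0282]), 0.71), ([0.6004, -0.046, 0.0702], array([0.0008, 0.0523]), 0.66)]
scene bar_end []
scene keeper_face [([0.6068, -0.0217, 0.0613], array([-0.0014,  0.0774]), 0.67)]
scene lever_knob [([0.4754, -0.094, 0.0777], array([-0.1007, -0.035 ]), 0.87), ([0.5838, -0.0931, -0.0022], array([0.0011, 0.0024]), 0.39)]
```

View pics/k2.png

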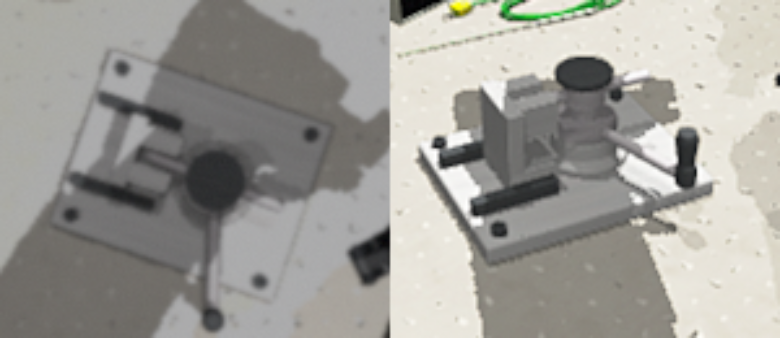

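The lever points at the mark, with the knob at about (212,320) in the left crop. The keeper is home round the bar, and the arm is clear.

```bash
python3 -c "
from station import ticket
print(ticket.finish_job())"
```

```text
the job is handed in; nothing more can be done
None
```

I pushed the keeper home around the cross-bar, swung the jam nut's lever clockwise to its dead stop, backed the arm clear and handed the job in; no verdict came back, but the last pictures show the keeper home and the lever at its tight mark.

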